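# Bring the comb round on the revolving stand and hold it out over the basin

### The job

Turn the blue revolving stand one click anticlockwise (seen from above), so that the wooden comb comes round from beside the grey box to the red dot at the front. Then draw the comb up out of its slot, turn it level with its teeth pointing down, and keep holding it like that, still, well above the rim of the basin with all its teeth over the basin, so that I can pour water over it; you finish while still holding it. Leave the other things in the stand and on the ledge as they are.

Things in the scene. Friction and masses are not known exactly. Their poses are not given: they have to be found in the camera images.
- turret (a joint): Turning part of the revolving stand: blue disc 212 mm across, top 35 mm above the ledge, with five equal places round a steel post. rad, 0 as found, grows anticlockwise seen from above. It clicks into place every 72 degrees (1.257 rad): about 0.08 N m lifts it out of a click; let go, it runs to the nearest click and stays
- stand: Grey fixed foot of the revolving stand, 242 mm across, its rim showing round the blue disc; origin on the turning axis at ledge height. Its -x side is the front, marked by a red dot on the rim, roughly towards the robot
- knob (a point): Centre of the round white knob on the stand's post, on the turning axis, 199 mm above the ledge; 36 mm across, 34 mm high, free all round. Part of the turret: turn it to turn the stand. Its axes turn with the turret, z up
- slot_mouth (a point): Centre of the mouth of the comb's slot, 121 mm above the ledge, 75 mm from the turning axis: a white upright pocket, open on top, inside 50 mm (radially) by 15 mm, floor 38 mm above the ledge. Moves with the turret
- comb: Wooden comb, 197 mm long, 44 wide, 10 thick, about 45 g, standing in its slot, handle up, leaning at most a few degrees. Origin: middle of its toothed end (the bottom). z: to the handle end; x: from the tooth tips (-22 mm) to the back (+22); y: through the thickness. Toothed z 0 to 105; handle z 105 to 197, 22 mm wide (x 0 to 22). In the slot the back faces outwards, the teeth face the post
- comb_handle (a point): Middle of the comb's handle, where to grip it across its 10 mm thickness: x 11 mm, z 150 mm in the comb's frame, 188 mm above the ledge as it stands
- comb_teeth (a point): Middle of the row of tooth tips of the comb: x -22 mm, z 52 mm in the comb's frame
- basin: White enamel wash basin with a blue rim, round, flaring to 340 mm across, 90 mm high, fixed on the ledge
- basin_mouth (a point): Centre of the basin's mouth, at rim height 90 mm above the ledge
- oil_bottle: Small amber glass bottle, 38 mm across, 95 mm tall, loose in a round white cup of the stand (rim 107 mm above the ledge); to be left in the stand. Its origin is under its foot
- brush_red: Red toothbrush, 182 mm long, standing loose in a square tube of the stand (rim 121 mm, brush top about 220 mm above the ledge); to be left there. Origin at its foot
- brush_green: Green toothbrush, same size, in the next tube; to be left there. Origin at its foot
- flap (a joint): Front flap, hinged along its top edge, of the grey plastic box (160 deep x 240 wide x 200 mm high) fixed on the ledge close on the left (+y) of the stand; rad, 0 shut, grows as it opens; it hangs shut
- tumbler: Steel tumbler, 72 mm across, 100 mm tall, loose bystander; origin under its foot
- soap_holder: Green hard soap holder 120 x 85 x 22 mm, loose bystander; origin under its middle
- soap: Orange soap bar 78 x 52 x 24 mm lying in the soap holder; origin under its middle
- mug: Red plastic mug, 100 mm across, 95 mm tall, loose bystander to the right of the basin; origin under its foot
Not all that is in view belongs to the job. What is shaped like the stand but pink is not meant.

How it is judged (in metres and radians):
On the way, in this order (a step that is already met when the one before it is completed fails the run):
1. the stand is turned one click anticlockwise and rests there, with the comb still in its slot at the front (value of joint turret between 1.13664 and 1.37664 rad and velocity of joint turret between -0.1 and 0.1 rad/s and height (world z) of comb below 0.05 m and horizontal distance between comb and slot_mouth below 0.02 m), for 0.4 s.
2. the comb is drawn up out of its slot in the fingers, the stand staying at that click (value of joint turret between 1.13664 and 1.37664 rad and height (world z) of comb above 0.125 m and contact force between comb and the fingers above 0.5 N), for 0.2 s.
At the end, for the whole second after the job is handed in: The fingers hold the comb still, touching neither basin nor stand: teeth down and level within 20 degrees, the middle of its tooth row within 110 mm of the basin's middle from above and 40 mm or more above its rim; the stand rests at the first click anticlockwise (within 0.12 rad) (value of joint turret between 1.13664 and 1.37664 rad and angle between comb's own x axis and vertical below 0.35 rad and horizontal distance between comb_teeth and basin_mouth below 0.11 m and height (world z) of comb_teeth above 0.13 m and contact force between comb and the fingers above 0.5 N and contact force between comb and basin below 0.05 N and contact force between comb and stand below 0.05 N and linear speed of comb below 0.05 m/s); the arm keeps its last pose, push and grip.
It fails at once if the stand is turned past the next click or backwards (value of joint turret above 1.85664 rad or value of joint turret below -0.5 rad).
It fails at once if the bottle or a toothbrush is lifted out of the stand (by more than 40 mm) or knocked out of it (z of any of oil_bottle, brush_red, brush_green in the frame of knob above -0.121 m or horizontal distance between any of oil_bottle, brush_red, brush_green and knob above 0.115 m).
It fails at once if the tumbler, soap holder, soap or mug is pushed more than 30 mm, or the grey box's flap is opened more than 0.3 rad (distance of any of tumbler, soap_holder, soap, mug from where it was at the start of the episode above 0.03 m or value of joint flap above 0.3 rad).
It also fails if it takes over 58 s, if anything falls off the work surface, if the arm or the gripper's body presses on something with over 40 N, if the wrist force passes 120 N, or if a joint passes its speed limit or range.

### The arm

A 6-joint arm with a two-finger parallel gripper is mounted at the origin on the work surface. World frame = base frame: x ahead of the robot, y to its left, z up, the work surface at z = 0. Lengths are in mm, angles in degrees, forces in N, time in s.
With the tool pointing down it reaches from about 300 to 850 mm from the base axis. Payload 4.2 kg.
Tool frame: the origin (TCP) lies midway between the tips of the shut fingers; the grasp point (between the pads) lies 19 mm behind it; z points along the fingers, y is the line along which they close (so a half turn about z gives the same grasp; the last joint's range is limited). The gripper opens to 91 mm and grips with 3 to 60 N. Pads are 32 mm wide; open, the fingers measure 118 mm over their backs; the gripper's body (76 mm by 178 mm) begins 60 mm behind the grasp point.
Start: joints at [-72.938, 18.312, 89.639, -0, 72.044, -1.146], TCP at [179.678, -546.223, 213.976] pointing down, gripper open.
Joint ranges: [-177.97, 177.97], [-48.28, 115.42], [12.27, 149.76], [-77.06, 257.06], [2.81, 150.46], [-146.56, 146.56]. Speed limits (degrees/s): [147.25, 147.25, 180, 180, 180, 180].

### API

Orientations are given as [roll, pitch, yaw] about the fixed x, y, z axes, in that order (R = Rz(yaw) Ry(pitch) Rx(roll)).
In Python, from workcell import env gives the robot as it stands.
- The arm moves only by the shell command python3 -m jog 'ROWS' [FORCE]. ROWS is a JSON object of lists of equal length, an entry for each row: "jaw": the finger opening in mm, from 0 to 91.2; "slide": the shift along the tool's x, y, z in units of 30 mm (1.0 is 30 mm), a list of three; "spin": the turn about the tool's z in units of 8 degrees (1.0 is 8 degrees). In form: {"jaw": [jaw, ...], "slide": [[dx, dy, dz], ...], "spin": [spin, ...]}. A call has 1 to 10 rows; each row shifts and turns the commanded pose from where the row before left it, along the tool's axes as they then stand; what a row does not reach is not made up. A row lasts 1/10 s, in which the tool goes at most 50 mm and 8.59 degrees, less where a joint would pass 70% of its speed; a pose out of reach is approached as far as the arm can. A call is refused whole if a number of a shift passes 1 or a number of a turn 1, either way. A call with a gripper value outside its range is refused whole. The fingers move at their own pace and stop on an object; FORCE is the grip in N (left out, the last holds). Time passes only in rows, so rows that do not move let the fingers close. It gives the time, the measured TCP pose, the force, the opening and the grip force at its end, in the units of the state.
- env.state(): the state, without advancing time (a new reading comes with each control period).
- env.grab_frame(name): name is "side" or "top"; returns the picture (384x512x3 uint8, red, green, blue); there is no depth.
- env.camera_model(name): a dict with "fx", "fy", "cx", "cy" (pixels), "camera_from_world" (4x4, takes a point from world to camera coordinates). Camera axes: x right, y up, looking along -z (the intrinsics and any distortion apply to the point x, -y, -z); pixel columns grow to the right and rows downward; lengths in mm; the calibration is good to about 2 mm. A picture is of the moment at which its call begins. camera_model takes no time and is no camera call.
- env.job_done(): hands the job in; it is judged then, once.
The state is a dict: "time_s": time; "qpos": joint angles; "qvel": joint speeds; "effort": joint torques, N m; "ee_pos": TCP position; "ee_rot": TCP orientation; "force": force on the tool from outside, world axes, zero at the start; "torque": the same for the moment, N m; "gripper_width": finger opening in mm; "gripper_force": force on a finger pad.
Only numpy, scipy, OpenCV 4.12 (cv2) and the standard library are available. Lean on these libraries where they do the work, as an engineer would, in place of code of your own. Each camera call takes 0.05 s, during which the arm holds its last target. There are 200 camera calls.

## Working session

There is one attempt and no reset: what is moved stays moved. The work goes in short steps, Python scripts to look and compute and a shell command to move; the robot and the scene stay as the last step left them, time stands still between calls to the robot, and variables do not carry over. Pictures are saved under pics/ and viewed, at most 12 in all, crops included, and the job is handed in when it is done.

```bash
mkdir -p pics; ls; python3 - <<'E'
from workcell import env
import cv2,json
for n in("side","top"):
    cv2.imwrite(f"pics/{n}0.png",env.grab_frame(n)[:,:,::-1])
    m=env.camera_model(n);print(n,{k:(v.tolist() if hasattr(v,'tolist') else v) for k,v in m.items()})
print(env.state())
E
```

```text
pics
side {'fx': 466.79010214185126, 'fy': 466.79010214185126, 'cx': 258.9476781689735, 'cy': 186.4818410058337, 'camera_from_world': [[0.9002091201615567, -0.4354145088633735, -0.006143732515583248, -380.01779596701044], [0.28518334224306435, 0.5788303112744739, 0.7639541426401005, -254.80384893365226], [-0.32908053920739666, -0.6894705767624626, 0.6452412901340134, -1506.0627927045366], [0.0, 0.0, 0.0, 1.0]]}
top {'fx': 430.8993939227416, 'fy': 430.8993939227416, 'cx': 261.9200897653595, 'cy': 192.1771663026135, 'camera_from_world': [[0.005042868658296187, -0.9999804407246626, 0.003699681581540761, 25.107481441396793], [0.990418860056942, 0.005505164685304963, 0.1379861399028745, -492.4152433795187], [-0.13800380835036097, 0.0029683884343677724, 0.990427250004209, -1862.4715050220818], [0.0, 0.0, 0.0, 1.0]]}
{'time_s': 0.1, 'qpos': array([-7.29376915e+01,  1.83485852e+01,  8.96986387e+01, -1.98664401e-03,
        7.20408388e+01, -1.14646598e+00]), 'qvel': array([ 0.02931711, -0.09450627, -0.16000545,  0.00382898, -0.08684382,
        0.02391669]), 'effort': array([ 4.10685807e-04, -4.13332808e+01, -2.32509899e+01,  7.29405787e-02,
        4.22856014e-02, -4.69420274e-05]), 'ee_pos': array([ 179.53597635, -545.80339605,  213.20350641]), 'ee_rot': array([-1.79911917e+02,  1.26544060e-04,  1.82093886e+01]), 'force': array([0.01242349, 0.93643416, 0.39801309]), 'torque': array([0.03478145, 0.02506397, 0.02657531]), 'gripper_force': 0.0, 'gripper_width': 91.00633998733947}
```

View pics/side0.png

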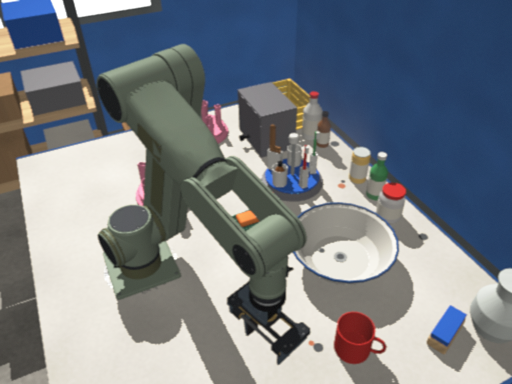

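View pics/top0.png

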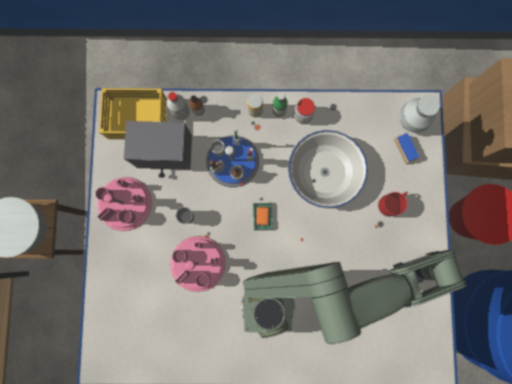

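The top view shows the blue stand at about (233,161) and the basin at (328,169). There are two pink look-alike stands at (124,204) and (198,263). Only the blue one, next to the grey box at (157,143), fits the description. Next I'll confirm it in an enlarged crop.

```bash
cat > h.py <<'E'
import numpy as np,cv2
from workcell import env
def ray(n,u,v):
    m=env.camera_model(n);T=np.array(m["camera_from_world"]);R=T[:3,:3]
    d=np.array([(u-m["cx"])/m["fx"],-(v-m["cy"])/m["fy"],-1.])
    return -R.T@T[:3,3],R.T@d
def onz(n,u,v,z):
    o,d=ray(n,u,v);return o+d*(z-o[2])/d[2]
def px(n,P):
    m=env.camera_model(n);c=np.array(m["camera_from_world"])@np.append(P,1.)
    return np.array([m["cx"]+m["fx"]*c[0]/-c[2],m["cy"]+m["fy"]*c[1]/c[2]])
def tri(a,b):
    (o1,d1),(o2,d2)=ray("side",*a),ray("top",*b)
    s=np.linalg.lstsq(np.c_[d1,-d2],o2-o1,rcond=None)[0]
    p,q=o1+s[0]*d1,o2+s[1]*d2
    return (p+q)/2,np.linalg.norm(p-q)
E
python3 - <<'E'
from h import *
s=env.grab_frame("side")[:,:,::-1];t=env.grab_frame("top")[:,:,::-1]
a=cv2.resize(s[115:205,245:335],(540,540)[::1],interpolation=cv2.INTER_CUBIC)[:, :390+10]
a=cv2.resize(s[120:205,255:330],(400,453),interpolation=cv2.INTER_CUBIC)
b=cv2.resize(t[123:198,198:264],(399,453),interpolation=cv2.INTER_CUBIC)
cv2.imwrite("pics/crop1.png",np.hstack([a,b]))
for n,im in(("side",s),("top",t)):
    h=cv2.cvtColor(np.ascontiguousarray(im),cv2.COLOR_BGR2HSV)
    m=cv2.inRange(h,(105,120,60),(125,255,255))
    x=(slice(150,205),slice(255,330)) if n=="side" else (slice(125,195),slice(200,265))
    ys,xs=np.nonzero(m[x]);xs=xs+x[1].start;ys=ys+x[0].start
    e=cv2.minEnclosingCircle(np.c_[xs,ys].astype(np.float32));print(n,xs.min(),xs.max(),ys.min(),ys.max(),e)
    if n=="top": print(onz(n,*e[0],35))
    # basin rim
    x=(slice(195,285),slice(285,402)) if n=="side" else (slice(125,212),slice(284,372))
    ys,xs=np.nonzero(cv2.inRange(h,(100,90,40),(125,255,255))[x]);p=np.c_[xs+x[1].start,ys+x[0].start].astype(np.float32)
    e=cv2.fitEllipse(cv2.convexHull(p));print(e,onz(n,*e[0],90))
E
```

```text
side 265 318 159 193 ((291.5, 176.5), 26.73023223876953)
((343.5694274902344, 242.2238006591797), (78.3814697265625, 110.25334167480469), 100.39651489257812) [ 586.42214881 -267.93240774   90.        ]
top 210 255 138 182 ((232.4936065673828, 159.7396240234375), 23.214433670043945)
[636.98895106 159.24574346  35.        ]Traceback (most recent call last):
  File "<stdin>", line 17, in <module>
cv2.error: OpenCV(4.12.0) /io/opencv/modules/imgproc/src/shapedescr.cpp:361: error: (-201:Incorrect size of input array) There should be at least 5 points to fit the ellipse in function 'fitEllipseNoDirect'
```

View pics/crop1.png

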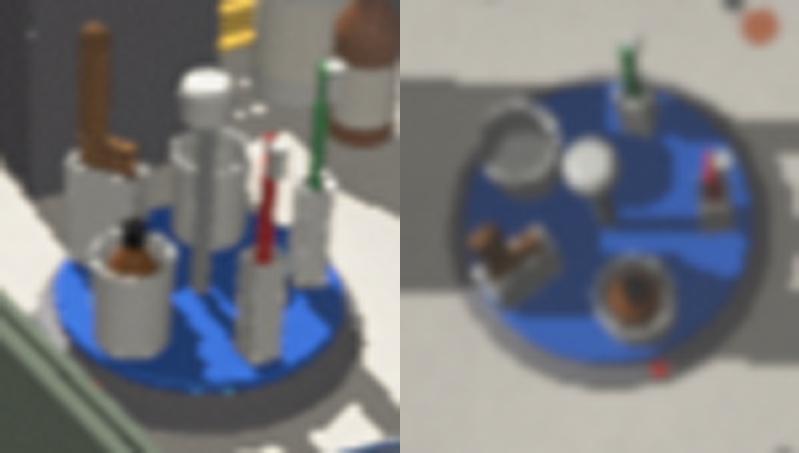

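The crop confirms it. In the side half, the comb stands at the left against the grey box, and the knob is at crop (207,97). In the top half, the knob is at (590,165) and the red dot is at (658,370), which is the front. The comb sits clockwise of the dot. The pink stands at (124,204) and (198,263) are not the one meant.

```bash
python3 - <<'E'
from h import *
ks=(255+207/5.333,120+97/5.333); kt=(198+190/6.045,123+165/6.045)
print("knob tri",tri(ks,kt),"top@199",onz("top",*kt,199),"side@199",onz("side",*ks,199))
c=onz("top",232.5,159.7,35); d=onz("top",198+258/6.045,123+370/6.045,18);print("disc",c,"dot",d)
hs=(255+95/5.333,120+30/5.333);ht=(198+82/6.045,123+235/6.045)
print("combtop tri",tri(hs,ht))
t=np.ascontiguousarray(env.grab_frame("top"));h=cv2.cvtColor(t,cv2.COLOR_RGB2HSV)
x=h[120:220,278:380]
for lo in (60,80,100):
    m=cv2.inRange(x,(100,lo,30),(130,255,255));ys,xs=np.nonzero(m);print(lo,len(xs))
    if len(xs)>20:
        (u,v),r=cv2.minEnclosingCircle(np.c_[xs+278,ys+120].astype(np.float32));print(u,v,r,onz("top",u,v,90))
print("basin eye",onz("top",328,169,90),onz("side",346,242,90))
E
```

```text
knob tri (array([640.87663767, 160.63556261, 202.1759607 ]), np.float64(2.1445883088872066)) top@199 [640.62110978 161.27402408 199.        ] side@199 [644.38154619 164.49047759 199.        ]
disc [637.16881195 159.21993269  35.        ] dot [529.79645963 122.36169153  18.        ]
combtop tri (array([587.61220371, 228.16988265, 232.04540402]), np.float64(5.116673686815609))
60 135
327.2264404296875 169.3225555419922 39.732791900634766 [ 585.37732323 -252.73295934   90.        ]
80 7
100 0
basin eye [ 586.80915944 -256.0875308    90.        ] [ 593.75295517 -270.4736842    90.        ]
```

```bash
python3 -m jog '{"jaw":[60,60,60,60,60,60],"slide":[[0,0,-0.5],[0,0,-0.5],[0,0,-0.5],[0,0,-0.5],[0,0,0],[0,0,0]],"spin":[-0.92,-0.92,-0.92,-0.92,-0.92,0]}'; python3 -m jog '{"jaw":[60,60,60,60,60,60,60,60,60,60],"slide":[[1,0,0],[1,0,0],[1,0,0],[1,0,0],[1,0,0],[1,0,0],[1,0,0],[1,0,0],[1,0,0],[1,0,0]],"spin":[0,0,0,0,0,0,0,0,0,0]}'; python3 -m jog '{"jaw":[60,60,60,60,60,60,60,60,60,60],"slide":[[1,0,0],[1,0,0],[1,0,0],[1,0,0],[1,0,0],[1,0,0],[1,0,0],[1,0,0],[1,0,0],[0,0,0]],"spin":[0,0,0,0,0,0,0,0,0,0]}'
cat >> h.py <<'E'
def go(x,y,z):
    s=env.state();p=s["ee_pos"];a=np.radians(s["ee_rot"][2]);d=np.array([x,y,z])-p
    print("pos",p.round(1),"rot",s["ee_rot"].round(1),"units",(np.array([d[0]*np.cos(a)+d[1]*np.sin(a),d[0]*np.sin(a)-d[1]*np.cos(a),-d[2]])/30).round(2))
E
python3 -c "
from h import *
go(640,160,184)"
```

```text
time_s: 0.85
ee_pos: [179.7, -546.3, 274.3]
ee_rot: [180.0, 0.0, 55.0]
force: [0.2, -0.8, -0.6]
gripper_width: 59.8
gripper_force: 0.0
time_s: 1.85
ee_pos: [352.0, -299.1, 273.5]
ee_rot: [-179.9, -0.0, 54.8]
force: [0.4, -0.3, 0.6]
gripper_width: 59.9
gripper_force: 0.0
time_s: 2.85
ee_pos: [507.9, -76.8, 273.1]
ee_rot: [-179.9, -0.0, 55.0]
force: [-0.0, -0.6, -0.1]
gripper_width: 59.9
gripper_force: 0.0
pos [507.9 -76.8 273.1] rot [-179.9   -0.    55. ] units [ 8.99 -0.91  2.97]
```

```bash
python3 -m jog '{"jaw":[60,60,60,60,60,60,60,60,60,60],"slide":[[0.9,-0.09,0],[0.9,-0.09,0],[0.9,-0.09,0],[0.9,-0.09,0],[0.9,-0.09,0],[0.9,-0.09,0],[0.9,-0.09,0],[0.9,-0.09,0],[0.9,-0.09,0],[0.9,-0.09,0]],"spin":[0,0,0,0,0,0,0,0,0,0]}'
python3 - <<'E'
from h import *
go(640,160,184)
s=env.grab_frame("side")[:,:,::-1];t=env.grab_frame("top")[:,:,::-1]
a=cv2.resize(s[90:205,240:340],(400,460),interpolation=cv2.INTER_CUBIC)
b=cv2.resize(t[100:215,185:285],(400,460),interpolation=cv2.INTER_CUBIC)
cv2.imwrite("pics/over.png",np.hstack([a,b]))
E
```

```text
time_s: 3.85
ee_pos: [639.4, 157.4, 273.4]
ee_rot: [-180.0, 0.1, 54.8]
force: [0.8, -0.6, 0.2]
gripper_width: 59.9
gripper_force: 0.0
pos [639.4 157.4 273.4] rot [-1.80e+02  1.00e-01  5.48e+01] units [ 0.08 -0.03  2.98]
```

View pics/over.png

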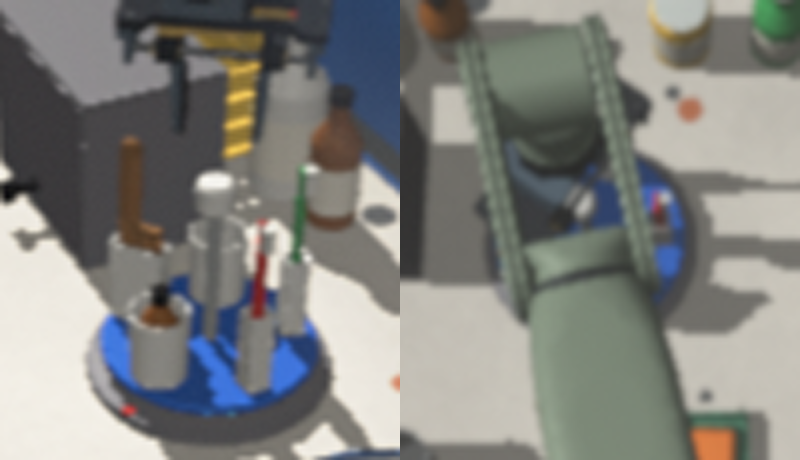

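The open fingers are above the knob: the fingers are at crop x 180 and 262, and the knob is at (214,190). The red dot is at (128,410). I'll descend and grip.

```bash
python3 -m jog '{"jaw":[60,60,60,60,60,60,60],"slide":[[0.08,0,0.5],[0,0,0.5],[0,0,0.5],[0,0,0.5],[0,0,0.5],[0,0,0.4],[0,0,0]],"spin":[0,0,0,0,0,0,0]}';python3 -m jog '{"jaw":[20,20,20,20,20,20],"slide":[[0,0,0],[0,0,0],[0,0,0],[0,0,0],[0,0,0],[0,0,0]],"spin":[0,0,0,0,0,0]}' 20
```

```text
time_s: 4.65
ee_pos: [639.3, 158.2, 184.8]
ee_rot: [-179.8, 0.2, 54.9]
force: [0.2, -0.1, -0.9]
gripper_width: 59.9
gripper_force: 0.0
time_s: 5.25
ee_pos: [641.3, 159.3, 187.8]
ee_rot: [179.9, -0.1, 55.0]
force: [0.3, -0.7, 2.0]
gripper_width: 35.2
gripper_force: 20.0
```

```bash
python3 -m jog '{"jaw":[20,20,20,20,20,20,20,20,20,20],"slide":[[0,0,0],[0,0,0],[0,0,0],[0,0,0],[0,0,0],[0,0,0],[0,0,0],[0,0,0],[0,0,0],[0,0,0]],"spin":[-0.5,-0.5,-0.5,-0.5,-0.5,-0.5,-0.5,-0.5,-0.5,-0.5]}';python3 -m jog '{"jaw":[20,20,20,20,20,20,20,20,20,20],"slide":[[0,0,0],[0,0,0],[0,0,0],[0,0,0],[0,0,0],[0,0,0],[0,0,0],[0,0,0],[0,0,0],[0,0,0]],"spin":[-0.5,-0.5,-0.5,-0.5,-0.5,-0.5,-0.5,-0.5,0,0]}'; python3 - <<'E'
from h import *
s=env.grab_frame("side")[:,:,::-1]
cv2.imwrite("pics/turned.png",cv2.resize(s[90:205,240:340],(520,598),interpolation=cv2.INTER_CUBIC))
print(env.state()["ee_rot"],env.state()["torque"])
E
```

```text
time_s: 6.25
ee_pos: [642.2, 159.0, 187.8]
ee_rot: [179.8, 0.0, 95.2]
force: [3.6, -1.8, 2.4]
gripper_width: 34.8
gripper_force: 20.0
time_s: 7.25
ee_pos: [642.9, 159.3, 187.8]
ee_rot: [179.7, 0.2, 127.0]
force: [4.7, -0.1, 2.2]
gripper_width: 34.8
gripper_force: 20.0
[179.74239286   0.18927814 127.00586721] [-0.27412831 -0.87909671  0.01506204]
```

View pics/turned.png

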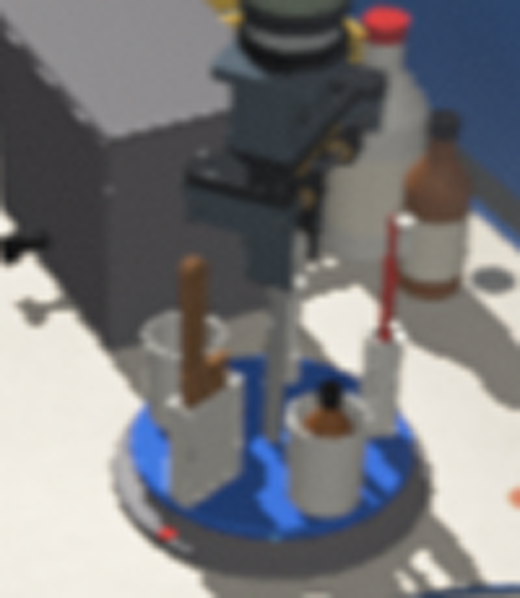

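The comb now stands at the front, directly above the red dot at crop (168,533). I'll release and lift.

```bash
python3 -m jog '{"jaw":[60,60,60,60,60,60,60,60,60,60],"slide":[[0,0,0],[0,0,0],[0,0,0],[0,0,0],[0,0,-0.5],[0,0,-0.7],[0,0,-1],[0,0,-1],[0,0,0],[0,0,0]],"spin":[0,0,0,0,0,0,0,0,0,0]}'
python3 -m jog '{"jaw":[60,60,60,60,60,60,60,60,60,60],"slide":[[0,0,0],[0,0,0],[0,0,0],[0,0,0],[0,0,0],[0,0,0],[0,0,0],[0,0,0],[0,0,0],[0,0,0]],"spin":[0.97,0.97,0.97,0.97,0.97,0.97,0.97,0.97,0.97,0.97]}'
python3 -m jog '{"jaw":[60,60,60,60,60,60,60,60,60,60],"slide":[[0,0,0],[0,0,0],[0,0,0],[0,0,0],[0,1,0],[0,1,0],[0,1,0],[0,1,0],[0,0,0],[0,0,0]],"spin":[0.97,0.97,0.97,0.9,0,0,0,0,0,0]}'
python3 - <<'E'
from h import *
go(642-81,159-28,290)
s=env.grab_frame("side")[:,:,::-1];t=env.grab_frame("top")[:,:,::-1]
a=cv2.resize(s[110:210,250:337],(400,460),interpolation=cv2.INTER_CUBIC)
b=cv2.resize(t[125:212,190:266],(400,458),interpolation=cv2.INTER_CUBIC)
b=cv2.copyMakeBorder(b,0,2,0,0,0)
cv2.imwrite("pics/comb.png",np.hstack([a,b]))
E
```

```text
time_s: 8.3
ee_pos: [640.6, 159.4, 283.3]
ee_rot: [180.0, 0.0, 127.0]
force: [0.0, -0.9, -0.4]
gripper_width: 60.1
gripper_force: 0.0
time_s: 9.3
ee_pos: [639.8, 159.3, 280.7]
ee_rot: [-179.9, 0.2, 49.1]
force: [-0.2, 0.1, -1.2]
gripper_width: 59.9
gripper_force: 0.0
time_s: 10.3
ee_pos: [679.0, 45.6, 281.1]
ee_rot: [-179.9, 0.2, 18.9]
force: [-1.0, 0.4, 0.6]
gripper_width: 60.2
gripper_force: 0.0
pos [679.   45.6 281.1] rot [-179.9    0.2   18.9] units [-2.8  -3.97 -0.3 ]
```

View pics/comb.png

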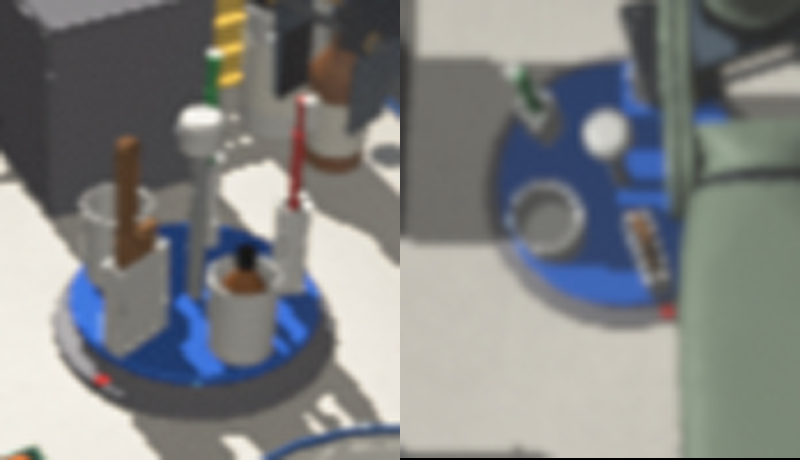

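The comb handle is upright at the front: in the side half its tip is at (126,143), its middle is at (126,195) and the knob is at (200,130). In the top half the handle is at about (641,232), with its slot running from (630,212) to (660,282).

```bash
python3 - <<'E'
from h import *
S=lambda u,v:(250+u*87/400,110+v*100/460)
T=lambda u,v:(190+(u-400)*76/400,125+v*87/458)
print("tip@235",onz("side",*S(126,143),235),"mid@188",onz("side",*S(126,195),188),"knob@199",onz("side",*S(200,132),199))
print("top knob",onz("top",*T(605,132),205),"slot ends@121",onz("top",*T(630,212),121),onz("top",*T(660,282),121),"combtop",tri(S(126,143),T(638,222)))
print("dot top",onz("top",*T(668,311),20),"exp handle top px",(px("top",[561,131,235])-[190,125])*[400/76,458/87]+[400,0],"side px tip",(px("side",[561,131,235])-[250,110])*[400/87,4.6])
E
```

```text
tip@235 [557.43808644 128.68662576 235.        ] mid@188 [557.25669879 126.37117952 188.        ] knob@199 [641.766739   162.14461498 199.        ]
top knob [640.0909747  162.78984012 205.        ] slot ends@121 [594.50983488 148.02729303 121.        ] [537.5616828  123.20149188 121.        ] combtop (array([563.14476278, 135.58274163, 229.36280939]), np.float64(3.5760372066081527))
dot top [530.07684402 121.20761546  20.        ] exp handle top px [642.73720293 225.57813978] side px tip [128.75260011 140.25133224]
```

```bash
python3 -m jog '{"jaw":[50,50,50,50,50,50],"slide":[[-0.7,-1,0],[-0.7,-1,0],[-0.7,-1,0],[-0.7,-0.95,0],[0,0,0],[0,0,0]],"spin":[0,0,0,0,0,0]}'; python3 -c "
from h import *
go(560,130,169)"
```

```text
time_s: 11.0
ee_pos: [561.0, 131.9, 283.4]
ee_rot: [180.0, -0.1, 19.1]
force: [0.5, 0.3, -0.4]
gripper_width: 50.1
gripper_force: 0.0
pos [561.  131.9 283.4] rot [ 1.80e+02 -1.00e-01  1.91e+01] units [-0.05  0.05  3.81]
```

```bash
python3 -m jog '{"jaw":[50,50,50,50,50,50,50],"slide":[[-0.05,0.05,0.7],[0,0,0.7],[0,0,0.7],[0,0,0.7],[0,0,0.7],[0,0,0.3],[0,0,0]],"spin":[0,0,0,0,0,0,0]}'; python3 -m jog '{"jaw":[0,0,0,0,0,0,0,0],"slide":[[0,0,0],[0,0,0],[0,0,0],[0,0,0],[0,0,0],[0,0,0],[0,0,0],[0,0,0]],"spin":[0,0,0,0,0,0,0,0]}' 15
python3 - <<'E'
from h import *
go(560,130,169)
s=env.grab_frame("side")[:,:,::-1]
cv2.imwrite("pics/grip.png",cv2.resize(s[110:210,240:340],(500,500),interpolation=cv2.INTER_CUBIC))
E
```

```text
time_s: 11.7
ee_pos: [560.5, 128.4, 167.4]
ee_rot: [-180.0, 0.2, 18.9]
force: [0.9, -0.1, 0.6]
gripper_width: 49.8
gripper_force: 0.0
time_s: 12.5
ee_pos: [560.9, 128.8, 169.3]
ee_rot: [180.0, -0.0, 18.9]
force: [-0.3, -0.4, 1.8]
gripper_width: 9.6
gripper_force: 15.0
pos [560.9 128.8 169.3] rot [180.   -0.   18.9] units [-0.01 -0.05  0.01]
```

View pics/grip.png

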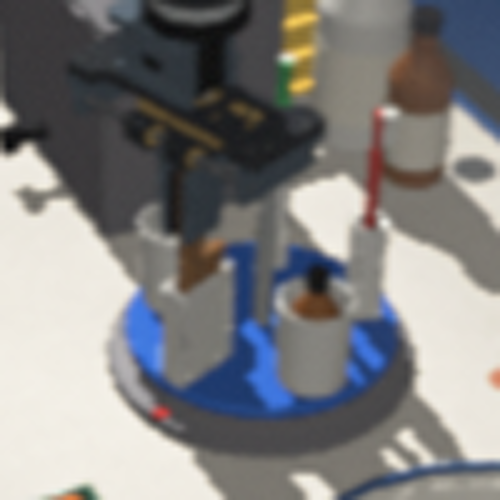

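The grip is good (9.6 mm opening), and the stand still has the comb at the red dot. I'll draw it up.

```bash
python3 -m jog '{"jaw":[0,0,0,0,0,0,0,0,0,0],"slide":[[0,0,-0.3],[0,0,-0.5],[0,0,-0.7],[0,0,-0.7],[0,0,-0.7],[0,0,-0.7],[0,0,-0.7],[0,0,-0.7],[0,0,0],[0,0,0]],"spin":[0,0,0,0,0,0,0,0,0,0]}'; python3 -m jog '{"jaw":[0,0,0],"slide":[[0,0,0],[0,0,0],[0,0,0]],"spin":[0,0,0]}';python3 -m jog '{"jaw":[0,0,0,0,0,0,0,0,0,0],"slide":[[-0.5,0.57,0],[-0.83,0.95,0],[-0.83,0.95,0],[-0.83,0.95,0],[-0.83,0.95,0],[-0.83,0.95,0],[-0.83,0.95,0],[-0.83,0.95,0],[-0.83,0.95,0],[-0.83,0.95,0]],"spin":[0,0,0,0,0,0,0,0,0,0]}';python3 -m jog '{"jaw":[0,0,0,0,0,0],"slide":[[-0.83,0.95,0],[-0.83,0.95,0],[-0.83,0.95,0],[-0.33,0.38,0],[0,0,0],[0,0,0]],"spin":[0,0,0,0,0,0]}'
python3 - <<'E'
from h import *
go(376,-327,225)
s=env.grab_frame("side")[:,:,::-1]
cv2.imwrite("pics/drawn.png",cv2.resize(s[120:340,200:420],(580,580),interpolation=cv2.INTER_CUBIC))
t=np.ascontiguousarray(env.grab_frame("top"));h=cv2.cvtColor(t,cv2.COLOR_RGB2HSV)
m=cv2.inRange(h[125:215,284:372],(100,60,30),(130,255,255));ys,xs=np.nonzero(m)
e=cv2.fitEllipseDirect(np.c_[xs+284,ys+125].astype(np.float32));print(len(xs),e,onz("top",*e[0],90))
E
```

```text
time_s: 13.55
ee_pos: [560.6, 128.8, 318.7]
ee_rot: [180.0, 0.0, 18.9]
force: [-0.2, -0.2, -0.8]
gripper_width: 9.6
gripper_force: 15.0
time_s: 13.85
ee_pos: [560.4, 128.8, 317.9]
ee_rot: [-180.0, 0.1, 18.9]
force: [0.4, 0.6, -0.7]
gripper_width: 9.8
gripper_force: 15.0
time_s: 14.85
ee_pos: [422.4, -208.8, 318.7]
ee_rot: [-180.0, 0.0, 18.9]
force: [-0.0, -0.3, -1.1]
gripper_width: 10.4
gripper_force: 15.0
time_s: 15.45
ee_pos: [375.0, -325.9, 318.7]
ee_rot: [-179.9, -0.0, 18.9]
force: [0.5, -0.7, -1.0]
gripper_width: 9.7
gripper_force: 15.0
pos [ 375.  -325.9  318.7] rot [-179.9   -0.    18.9] units [0.02 0.05 3.12]
143 ((327.6146240234375, 168.6124267578125), (75.89713287353516, 78.21186828613281), 115.69859313964844) [ 588.49737195 -254.45467517   90.        ]
```

View pics/drawn.png

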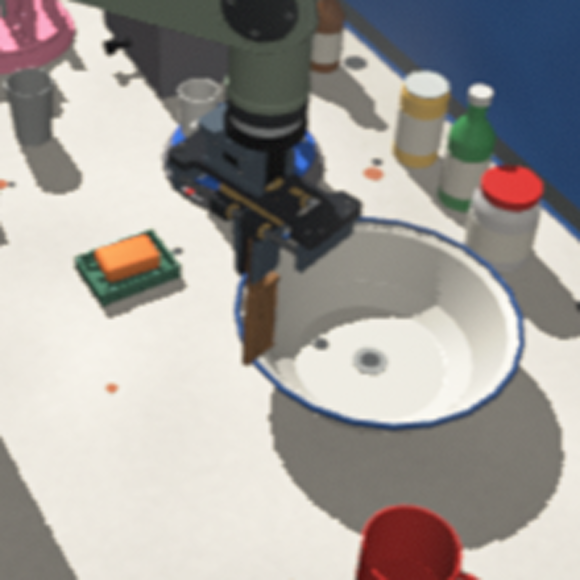

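The comb hangs upright in the fingers just outside the near rim of the basin: its end is at crop (258,360) and the rim at (240,310). The moves have no tilt, so I'll lower the comb's end beside the rim, grip lightly, and let the rim swing the comb level between the pads.

```bash
python3 -m jog '{"jaw":[0,0,0,0,0,0,0,0],"slide":[[0,0,0.5],[0,0,0.7],[0,0,0.7],[0,0,0.7],[0,0,0.7],[0,0,0.5],[0,0,0.29],[0,0,0]],"spin":[0,0,0,0,0,0,0,0]}';python3 -m jog '{"jaw":[0,0,0,0,0,0,0,0,0,0],"slide":[[0,0,0],[0,0,0],[0.35,0,0],[0.35,0,0],[0.56,-0.07,0],[0.56,0,-0.07],[0.56,0,0.07],[0.56,0,0.07],[0,0,0],[0,0,0]],"spin":[0,0,0,0,0,0,0,0,0,0]}' 5
python3 - <<'E'
from h import *
go(588,-254,196)
s=env.grab_frame("side")[:,:,::-1]
cv2.imwrite("pics/tilt.png",cv2.resize(s[160:310,270:420],(560,560),interpolation=cv2.INTER_CUBIC))
E
```

```text
time_s: 16.35
ee_pos: [374.7, -325.4, 195.4]
ee_rot: [-179.9, 0.1, 19.0]
force: [0.1, -0.1, 0.8]
gripper_width: 10.0
gripper_force: 15.0
time_s: 17.35
ee_pos: [457.8, -295.7, 193.7]
ee_rot: [-180.0, 0.0, 19.0]
force: [-0.0, -0.1, -0.1]
gripper_width: 10.3
gripper_force: 5.0
pos [ 457.8 -295.7  193.7] rot [-180.    0.   19.] units [ 4.56  0.1  -0.08]
```

View pics/tilt.png

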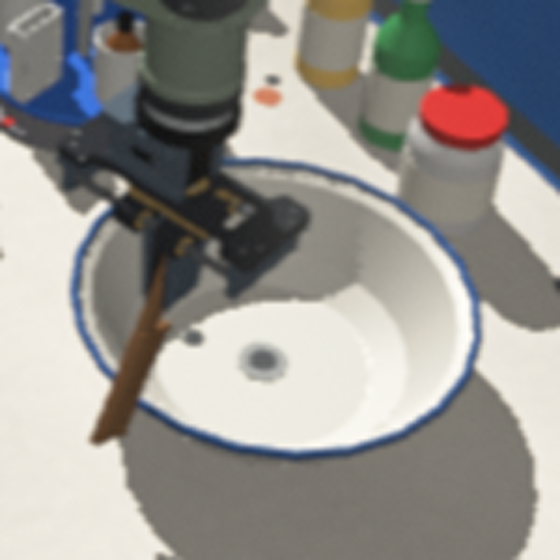

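The comb is swinging between the pads over the rim: its end is at crop (105,435), outside the near rim, at about 30°. I'll continue along the arc, then tighten the grip and lift.

```bash
python3 -m jog '{"jaw":[0,0,0,0,0,0,0,0,0,0],"slide":[[0.52,0,0.22],[0.52,0,0.22],[0.45,0,0.34],[0.45,0,0.34],[0.34,0,0.45],[0.34,0,0.45],[0.21,0,0.5],[0.21,0,0.5],[0,0,0],[0,0,0]],"spin":[0,0,0,0,0,0,0,0,0,0]}';python3 -m jog '{"jaw":[0,0,0,0,0,0,0,0,0,0],"slide":[[0,0,0],[0,0,0],[0,0,0],[0,0,0],[0,0,-0.3],[0,0,-0.6],[0,0,-0.9],[0,0,-0.9],[0,0,-0.6],[0,0,0]],"spin":[0,0,0,0,0,0,0,0,0,0]}' 45
python3 - <<'E'
from h import *
go(588+98*.946,-254+98*.324,220)
s=env.grab_frame("side")[:,:,::-1]
cv2.imwrite("pics/level.png",cv2.resize(s[140:310,270:440],(580,580),interpolation=cv2.INTER_CUBIC))
E
```

```text
time_s: 18.4
ee_pos: [543.2, -266.4, 102.8]
ee_rot: [-179.9, 0.1, 18.9]
force: [0.9, 0.7, -1.0]
gripper_width: 9.9
gripper_force: 5.0
time_s: 19.4
ee_pos: [545.4, -267.3, 206.4]
ee_rot: [179.7, -0.3, 18.9]
force: [-0.1, -0.7, 0.4]
gripper_width: 9.6
gripper_force: 45.0
pos [ 545.4 -267.3  206.4] rot [179.7  -0.3  18.9] units [ 4.75  0.04 -0.45]
```

View pics/level.png

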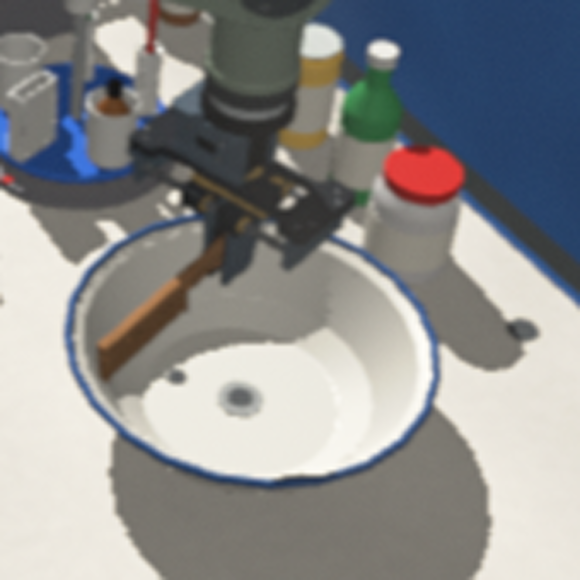

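The comb looks near level, teeth down, with its tip end at crop (98,342)–(103,377). I'll work out the tilt from the tip pixel.

```bash
python3 - <<'E'
from h import *
d=np.array([.946,.324,0]);z=np.array([0,0,1.]);P=np.array([545.4,-267.3,225.4])
k=580/170
for a in (-10,0,10,20,30):  # a: tip sag in deg
    r=np.radians(a);ax=np.cos(r)*d+np.sin(r)*z;up=np.cos(r)*z-np.sin(r)*d
    f=lambda zc,xc:((px("side",P+(zc-150)*ax+(xc-11)*up)-[270,140])*k).round()
    print(a,"tip back",f(0,22),"tip teeth",f(0,-22),"step back z105",f(105,22),"step z105 x0",f(105,0))
E
```

```text
-10 tip back [117. 311.] tip teeth [108. 354.] step back z105 [198. 263.] step z105 x0 [193. 284.]
0 tip back [112. 337.] tip teeth [109. 374.] step back z105 [195. 272.] step z105 x0 [193. 290.]
10 tip back [111. 359.] tip teeth [114. 390.] step back z105 [194. 279.] step z105 x0 [194. 295.]
20 tip back [113. 377.] tip teeth [122. 401.] step back z105 [193. 286.] step z105 x0 [196. 299.]
30 tip back [119. 391.] tip teeth [133. 407.] step back z105 [193. 292.] step z105 x0 [200. 301.]
```

The tip is within about 3° of level. Now I'll move the row of teeth over the middle of the basin.

```bash
python3 -m jog '{"jaw":[0,0,0,0,0,0,0,0,0,0],"slide":[[0.3,0,-0.1],[0.6,0,-0.1],[0.7,0,-0.1],[0.7,0,-0.1],[0.7,0,-0.05],[0.7,0,0],[0.6,0,0],[0.4,0,0],[0.2,0,0],[0,0,0]],"spin":[0,0,0,0,0,0,0,0,0,0]}';python3 -m jog '{"jaw":[0,0,0,0,0,0],"slide":[[0,0,0],[0,0,0],[0,0,0],[0,0,0],[0,0,0],[0,0,0]],"spin":[0,0,0,0,0,0]}'
python3 - <<'E'
from h import *
go(588+98*.946,-254+98*.324,220)
s=env.grab_frame("side")[:,:,::-1]
cv2.imwrite("pics/final.png",cv2.resize(s[110:310,245:445],(600,600),interpolation=cv2.INTER_CUBIC))
p=env.state()["ee_pos"]+[0,0,19];d=np.array([.946,.324,0])
print([(px("side",p-150*d+[0,0,h])-[245,110])*3 for h in(11,-33)])
E
```

```text
time_s: 20.45
ee_pos: [683.0, -218.4, 215.0]
ee_rot: [-180.0, 0.1, 19.0]
force: [-0.4, -0.0, -0.5]
gripper_width: 10.1
gripper_force: 45.0
time_s: 21.05
ee_pos: [682.7, -218.8, 216.2]
ee_rot: [180.0, -0.0, 18.9]
force: [-0.9, -0.2, -0.5]
gripper_width: 10.1
gripper_force: 45.0
pos [ 682.7 -218.8  216.2] rot [180.   -0.   18.9] units [-0.1   0.09 -0.13]
[array([273.45055153, 299.78112912]), array([268.92464761, 332.7016121 ])]
```

View pics/final.png

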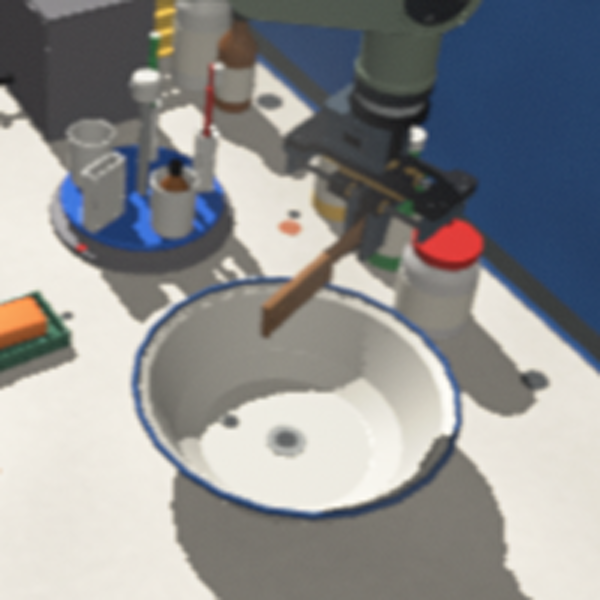

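The comb is held level, with its tip end at crop (263,305)–(265,335) against a predicted (273,300)–(269,333). It is over the basin, the slot stays at the red dot (80,247), and the bottle and brushes are in place. I'll hand the job in.

```bash
python3 -c "
from workcell import env
print(env.job_done())"
```

```text
the job is handed in; nothing more can be done
None
```

I turned the stand one click anticlockwise and handed the job in with the comb held still and level, teeth down, about 110 mm above the basin's rim; the hand-in returned no verdict.

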